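# Reverse a spring-held column for back-flushing

### The job

The steel column in the dark holder has to be back-flushed: take it out, turn it end for end and put it back level between the fixed seat and the spring cup, now with its blue-banded end in the fixed seat and the white-banded end in the cup. Do not strike the two valve posts behind it, do not ram the holder or its spring cup, leave the bottle, the cups and the tape roll where they stand, and let go of the column.

Things in the scene. Friction and masses are not known exactly. Their poses are not given: they have to be found in the camera images.
- column_mid (a point): Centre of the loose steel column (about 0.16 kg): round 16 mm rod, two dark six-sided nuts (18 mm long, 21 mm over corners), a 10 mm dia, 12 mm long nose with tapered tip at each end; 180 mm tip to tip. Grasp across the bare rod at the centre (86 mm free between the coloured bands). x axis: along the column to the blue-banded end. At the start it lies level in the holder, blue end in the spring cup.
- blue_end (a point): Tip of the column's nose at the blue-banded end, on the axis (90 mm from the centre).
- white_end (a point): Tip of the column's nose at the white-banded end, on the axis (90 mm from the centre).
- seat_mid (a point): Where the centre of a seated column lies: on the holder's axis, 60 mm above the worktop. Axes of the holder: z up, x along the column's axis from the fixed seat toward the spring cup. A level column fits only with the cup pressed back by 6 mm: enter the cup with the seat end raised above the back plate, push the cup back, then lower the seat end into its slot.
- fixed_seat (a point): Fixed seat at the -x end: a slot between two yellow cheeks, open above and toward the cup. This point, 60 mm above the worktop, is where the tip of a seated nose touches the slot's back plate. Slot 10 mm long, floor 55 mm above the worktop, 12 mm wide at the floor, widening upward to about 20 mm; cheeks and back plate (9 mm thick) reach up to 67 mm above the worktop.
- cup_mouth (a point): Centre of the mouth of the grey spring cup at the +x end, 63 mm above the worktop (moves with the cup). It opens toward -x: bore 16 mm dia, 8 mm deep with a flat floor, outside 25 mm dia, closed all round, so a nose can enter only along its axis or tilted by up to about 15 degrees. A seated nose lies on the lower side of the bore.
- spring_cup (a joint): Travel of the spring cup along the holder's +x, m: 0 with a column seated, -0.006 when empty (front stop), 0.009 pressed fully back (hard stop). Its spring pushes with about 4 N at the front stop, 6 N at 0 and 9 N fully back.
- valve_posts: Two slim tubing valves on a common grey foot 150 x 22 mm, fixed on the -y side of the holder (away from the robot): 120 mm apart (x = -60 and +60 mm), brass bodies 20 mm square, red knobs 20 mm dia, top 102 mm above the worktop. Origin: underside of the foot, midway, about 50 mm from the column's axis. A column turned at its low height would strike them.
- amber_bottle: Amber bottle, 69 mm dia, 196 mm tall, standing behind the valves; origin at its underside. Leave it alone.
- cup_a: White-lidded specimen cup, 56 mm dia, 57 mm tall, origin at its underside. Leave it alone.
- cup_b: A second specimen cup, the same. Leave it alone.
- tape_roll: Roll of white tape, 58 mm dia, 20 mm tall, origin at its underside. Leave it alone.
- holder: Dark grey base plate 300 x 70 x 12 mm, bolted down, bearing the fixed seat (-x end) and the spring cup (+x end) with its housing, 44 mm wide, top 82 mm above the worktop, front face 114 mm from the middle. Origin: underside of the plate, midway; axes as seat_mid. Nothing between the end blocks from the plate up to the column; open above.

How it is judged:
On the way:
1. the column is out of the holder and lifted clear (distance between column_mid and seat_mid above 0.06 m), for 0.1 s.
At the end, for the whole second after the job is handed in: The column lies released and at rest in the holder, reversed: its blue nose tip within 5 mm of its place in the fixed seat, its centre within 5 mm of the seat's middle, the white nose at least 5 mm inside the spring cup, the cup pressed back to within 3 mm of its normal place (distance between blue_end and fixed_seat below 0.005 m and distance between column_mid and seat_mid below 0.005 m and x of white_end in the frame of cup_mouth above 0.005 m and value of joint spring_cup between -0.003 and 0.003 m and linear speed of column below 0.02 m/s); the robot touches nothing.
It fails at once if a valve post is struck (more than 3 N) (contact force between anything else and valve_posts above 3 N).
It fails at once if the holder or its spring cup is rammed (more than 40 N) (contact force between anything else and holder above 40 N).
It fails at once if the bottle, a specimen cup or the tape roll is shifted by more than 2 cm (distance of any of amber_bottle, cup_a, cup_b, tape_roll from where it was at the start of the episode above 0.02 m).
It also fails if it takes over 51 s, if anything falls off the work surface, if the arm or the gripper's body presses on something with over 40 N, if the wrist force passes 120 N, or if a joint passes its speed limit or range.

### The arm

A 7-joint arm with a two-finger parallel gripper is mounted at the origin on a cart in front of the work surface, level with it; the furniture and walls round the work are solid. World frame = base frame: x ahead of the robot, y to its left, z up, the work surface at z = 0. Lengths are in m, angles in rad, forces in N, time in s.
With the tool pointing down it reaches from about 0.425 to 0.825 m from the base axis. Payload 3.6 kg.
Tool frame: the origin (TCP) lies at the very end of the fingers, on their centre line; the grasp point (between the pads) lies 19 mm behind it; x points along the fingers, y is the direction in which the jaws open and shut, and the axes are right-handed (so a half turn about x gives the same grasp; the last joint's range is limited). The gripper opens to 93 mm and grips with 3 to 60 N. Pads are 15 mm wide; open, the fingers measure 128 mm over their backs; the gripper's body (75 mm by 188 mm) begins 65 mm behind the grasp point.
Start: joints at [-0.026, 0.615, -0.013, 1.423, 0.008, 1.103, -0.04], TCP at [0.65, 0, 0.219] pointing down, gripper open.
Joint ranges: [-3.12, 3.12], [-0.3, 2.06], [-1.34, 1.32], [0.26, 2.42], [-1.36, 4.5], [0.01, 1.98], [-2.84, 2.84]. Speed limits (rad/s): [2.79, 2.79, 3.14, 3.14, 3.14, 3.14, 3.14].

### API

Orientations are given as a unit quaternion [x, y, z, w].
In Python, from workcell import arm gives the robot as it stands. Calls block until the motion is done:
- arm.move_to(position, orientation): joint-space move of the TCP to a pose.
- arm.move_linear(position, vel=0.15, rotation=None, stop_force=None): straight line of the TCP; rotation=None keeps the orientation; vel is the mean speed in m/s. With stop_force (N) it stops when the force on the tool has changed by that much, and returns True; else False.
- arm.move_j(angles): joint-space move.
- arm.set_gripper(opening, f_grip=None): finger opening in m; f_grip is the grip in N (None keeps the last); returns when the fingers have stopped.
- arm.wait(seconds).
- arm.ik(position, orientation): joint angles nearest the present ones, or None.
- arm.sense(): the state.
- arm.get_image(name): name is "scene" or "side" or "wrist"; returns a dict with "color" (400x640x3 uint8, blue, green, red), "vfov" (degrees; the focal length in pixels is half the picture's height over the tangent of half this angle, whatever the lens; pixels are square), "cx", "cy" (the principal point, pixels), "xyz" and "attitude" of the camera in the world. Camera axes: x right, y up, looking along -z (the intrinsics and any distortion apply to the point x, -y, -z); pixel columns grow to the right and rows downward; lengths in m; the calibration is good to about 2 mm. The wrist camera is an equidistant fisheye: a pixel r from the principal point sees the ray r / f radians off the axis. A picture is of the moment at which its call begins. There is no depth.
A pose or a line that the arm cannot do raises arm.IKError and nothing moves.
- arm.close_job(): hands the job in, once; it reports no verdict.
Trained networks look in a picture, given as the dict that the camera call returned (one of the last four; its "shot" number tells which), for a name from the list of things; names that differ only in an ending like _2 or _b are one class to them, and where a whole thing is asked for, a point or a joint stands for the part that bears it (a point fixed in the world has none). Each returns a list of dicts, best first, with "conf" (0 to 1); they miss things now and then, are a little off and sometimes report something else, mostly with a low value. They report only what shows in the picture. A call takes as long as a camera call.
- arm.recognise(label, picture): "centre" ([column, row] as shares, 0 to 1, of the picture: columns of its width, rows of its height, amid what is visible of it).
- arm.mark_of(label, picture): "centre" ([column, row] as shares, 0 to 1, of the picture: columns of its width, rows of its height: a listed point, or the origin of a listed thing).
The state is a dict: "time_s": time; "joints": joint angles; "joint_velocities": joint speeds; "effort": joint torques, N m; "position": TCP position; "orientation": TCP orientation; "ft_force": force on the tool from outside, world axes, zero at the start; "wrist_torque": the same for the moment, N m; "finger_gap": finger opening in m.
Only numpy, scipy, OpenCV 4.12 (cv2) and the standard library are available. Lean on these libraries where they do the work, as an engineer would, in place of code of your own. Each camera call takes 0.05 s, during which the arm holds its last target.

## Working session

There is one attempt and no reset: what is moved stays moved. The work goes in short steps, each a Python script; the robot and the scene stay as the last script left them, time stands still between calls to the robot, and variables do not carry over. Pictures are saved under pics/ and viewed, and the job is handed in when it is done.

```bash
ls; mkdir -p pics; cat > h.py <<'E'
import numpy as np, cv2
from scipy.spatial.transform import Rotation as R
from workcell import arm
def f(p): return p["color"].shape[0]/2/np.tan(np.radians(p["vfov"])/2)
E
python3 - <<'E'
from h import *
s=arm.sense(); print(s)
for n in ["scene","side","wrist"]:
    p=arm.get_image(n); cv2.imwrite(f"pics/a_{n}.png",p["color"])
    print(n,{k:v for k,v in p.items() if k!="color"})
    for l in ["column_mid","blue_end","white_end","seat_mid","fixed_seat","cup_mouth","valve_posts"]:
        r=arm.mark_of(l,p); print(l,[(np.round(np.array(d["centre"])*[640,400],1),round(d["conf"],2)) for d in r[:2]])
print(arm.sense()["time_s"])
E
```

```text
pics
{'time_s': 0.0, 'joints': array([-0.02651107,  0.6159164 , -0.01265236,  1.42486765,  0.00808501,
        1.10337273, -0.04036991]), 'joint_velocities': array([-7.68498517e-05, -1.16938348e-04,  5.76061385e-04,  4.10588689e-04,
        5.85643937e-05,  1.42035371e-04,  5.76041665e-04]), 'effort': array([ 5.37042069e-04, -4.58937871e+01,  2.08912762e-01, -1.65743172e+01,
       -6.11085235e-02,  2.03703978e-02,  2.53581929e-04]), 'position': array([6.49226470e-01, 4.08668664e-05, 2.17493231e-01]), 'orientation': array([ 0.49933813,  0.50066058, -0.50059604,  0.49940366]), 'ft_force': array([ 1.17357275, -0.30675281,  0.30679174]), 'wrist_torque': array([0.03219975, 0.03476708, 0.03863716]), 'finger_gap': 0.09284810726357784}
scene {'vfov': 43.826555505791355, 'cx': 320.86822336524375, 'cy': 198.5049033046052, 'xyz': array([ 0.0402078 , -0.77334934,  1.10312236]), 'attitude': array([ 0.34798529, -0.10151535, -0.23819529,  0.90103489]), 'shot': 1}
column_mid [(array([337.8, 198.9]), 0.7)]
blue_end [(array([322.2, 177.8]), 0.66), (array([358.1, 209.1]), 0.64)]
white_end [(array([359
[... 666 characters left out ...]
, 218.3]), 0.8)]
cup_mouth [(array([329.6, 195.8]), 0.52)]
valve_posts [(array([355.5, 217. ]), 0.49)]
wrist {'vfov': 65.70646984690485, 'cx': 313.15741227791466, 'cy': 204.1396963225212, 'xyz': array([0.65028971, 0.08045295, 0.38522771]), 'attitude': array([-1.45271588e-01, -1.18880152e-04, -7.95884384e-04,  9.89391489e-01]), 'shot': 3}
column_mid [(array([250.1, 174.1]), 0.72)]
blue_end [(array([239.1,  92.1]), 0.59)]
white_end [(array([262.9, 250.3]), 0.6)]
seat_mid [(array([253.4, 175. ]), 0.89), (array([263.1, 250.1]), 0.27)]
fixed_seat [(array([262.2, 249.6]), 0.97)]
cup_mouth [(array([239. ,  99.4]), 0.81)]
valve_posts [(array([297.4, 168.3]), 0.56), (array([240.6,  92.7]), 0.45)]
1.2
```

View pics/a_scene.png

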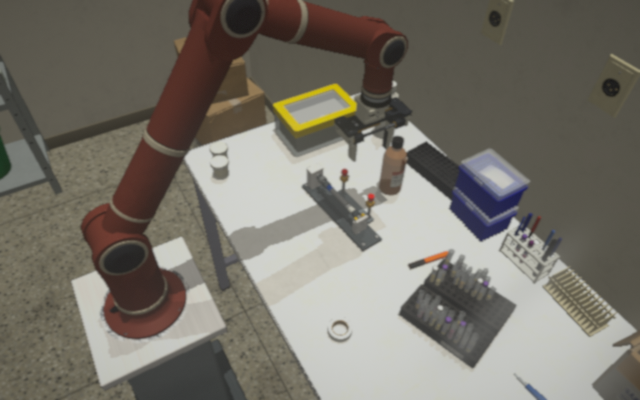

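View pics/a_side.png

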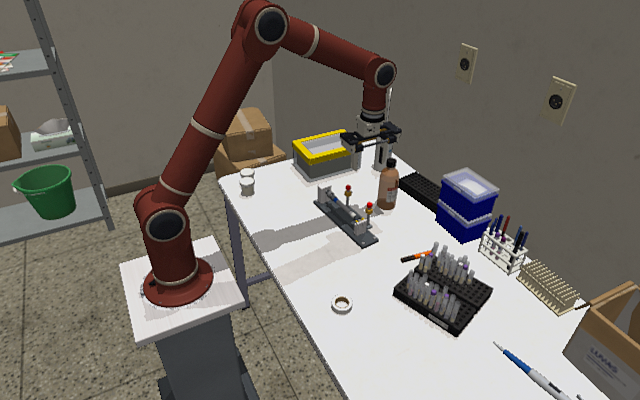

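View pics/a_wrist.png

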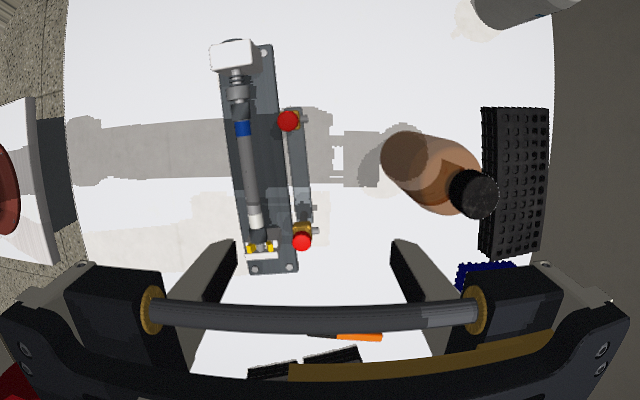

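The wrist view shows the holder almost parallel to world y. The cup end with the blue band is at about (239,95), and the seat is at (262,249). The posts are on the +x side and the bottle is beyond them. Next I'll triangulate.

```bash
cat >> h.py <<'E'
def ray(p,uv,fish):
    x=(uv[0]-p["cx"])/f(p); y=(uv[1]-p["cy"])/f(p)
    if fish:
        r=np.hypot(x,y); d=np.array([x/r*np.sin(r),-y/r*np.sin(r),-np.cos(r)]) if r>0 else np.array([0,0,-1.])
    else: d=np.array([x,-y,-1.]); d/=np.linalg.norm(d)
    return np.array(p["xyz"]), R.from_quat(p["attitude"]).apply(d)
def atz(p,uv,z,fish=True):
    o,d=ray(p,uv,fish); return o+d*(z-o[2])/d[2]
def tri(rs):
    A=np.zeros((3,3));b=np.zeros(3)
    for o,d in rs:
        P=np.eye(3)-np.outer(d,d); A+=P; b+=P@o
    x=np.linalg.solve(A,b); return x,[np.linalg.norm((np.eye(3)-np.outer(d,d))@(x-o))*1000 for o,d in rs]
def px(d): return np.array(d["centre"])*[640,400]
E
python3 - <<'E'
from h import *
ps={}
w=arm.get_image("wrist"); 
H=dict(column_mid=.06,blue_end=.06,white_end=.06,seat_mid=.06,fixed_seat=.06,cup_mouth=.063,valve_posts=0)
s=arm.get_image("side")
for l,h in H.items():
    a=arm.mark_of(l,w); b=arm.mark_of(l,s)
    print(l,[np.round(atz(w,px(d),h),4) for d in a[:1]])
    if a and b: print("   tri",[ (np.round(t[0],4),np.round(t[1],1)) for t in [tri([ray(w,px(a[0]),True),ray(s,px(b[0]),False)])]])
E
```

```text
column_mid [array([0.5829, 0.017 , 0.06  ])]
   tri [(array([0.5835, 0.0197, 0.0692]), array([1.6, 1.6]))]
blue_end [array([0.5724, 0.1045, 0.06  ])]
   tri [(array([0.573 , 0.1051, 0.0693]), array([2.1, 2.1]))]
white_end [array([ 0.5885, -0.0749,  0.06  ])]
   tri [(array([ 0.5867, -0.0756,  0.057 ]), array([1.4, 1.4]))]
seat_mid [array([0.5816, 0.016 , 0.06  ])]
   tri [(array([0.576 , 0.0188, 0.0571]), array([6., 6.]))]
fixed_seat [array([ 0.5915, -0.0722,  0.06  ])]
   tri [(array([ 0.5921, -0.0705,  0.0635]), array([0., 0.]))]
cup_mouth [array([0.5733, 0.0979, 0.063 ])]
   tri [(array([0.571 , 0.1001, 0.0664]), array([3.8, 3.8]))]
valve_posts [array([0.6334, 0.0108, 0.    ])]
   tri [(array([0.6384, 0.0095, 0.0099]), array([5.5, 5.5]))]
```

```bash
cat >> h.py <<'E'
def quat(yaw,pitch=0.):
    """tool x down, tool y horizontal, perpendicular to column; z = -+ column dir. yaw = direction of tool z; pitch raises the tool-z end"""
    z=np.array([np.cos(yaw)*np.cos(pitch),np.sin(yaw)*np.cos(pitch),np.sin(pitch)])
    y=np.cross(z,[0,0,-1.]); y/=np.linalg.norm(y)
    x=np.cross(y,z)
    return R.from_matrix(np.c_[x,y,z]).as_quat()
E
python3 - <<'E'
from h import *
q0=arm.sense()["orientation"]; print(R.from_quat(q0).as_matrix().round(3))
for d in [95.5-180,95.5,95.5-90,-174.5]:
  for pt in [0,6,-6]:
    for p in ([.582,.017,.041],[.582,.017,.18],[.5,.017,.25]):
        r=arm.ik(p,quat(np.radians(d),np.radians(pt)))
        print(d,pt,p,None if r is None else np.round(r,2))
E
```

```text
[[-0.  1. -0.]
 [ 0. -0. -1.]
 [-1. -0. -0.]]
-84.5 0 [0.582, 0.017, 0.041] [-0.05  0.73 -0.03  1.8   0.04  0.61 -0.01]
-84.5 0 [0.582, 0.017, 0.18] [-0.04  0.55 -0.04  1.68  0.03  0.92  0.  ]
-84.5 0 [0.5, 0.017, 0.25] [-0.04  0.35 -0.05  1.8   0.02  0.99 -0.  ]
-84.5 6 [0.582, 0.017, 0.041] [-0.15  0.74  0.05  1.8   0.13  0.61 -0.13]
-84.5 6 [0.582, 0.017, 0.18] [-0.14  0.55  0.02  1.68  0.12  0.92 -0.1 ]
-84.5 6 [0.5, 0.017, 0.25] [-0.15  0.35  0.01  1.81  0.12  0.99 -0.11]
-84.5 -6 [0.582, 0.017, 0.041] [ 0.06  0.74 -0.11  1.79 -0.05  0.63  0.11]
-84.5 -6 [0.582, 0.017, 0.18] [ 0.05  0.56 -0.1   1.67 -0.06  0.93  0.1 ]
-84.5 -6 [0.5, 0.017, 0.25] [ 0.06  0.36 -0.1   1.79 -0.08  1.    0.11]
95.5 0 [0.582, 0.017, 0.041] [-0.47  0.84  0.68  1.81 -0.74  0.77 -2.44]
95.5 0 [0.582, 0.017, 0.18] [-0.54  0.66  0.79  1.69 -0.54  1.02 -2.6 ]
95.5 0 [0.5, 0.017, 0.25] [-0.64  0.45  0.84  1.82 -0.38  1.05 -2.71]
95.5 6 [0.582, 0.017, 0.041] [-0.38  0.83  0.62  1.8  -0.8   0.81 -2.35]
95.5 6 [0.582, 0.017, 0.18] [-0.45  0.65  0.74  1.68 -0.61  1.06 -2.52]
95.5 6 [0.5, 0.017, 0.25] [-0.55  0.4
[... 855 characters left out ...]
.44 -0.48  1.71  0.2   1.15  1.37]
-174.5 0 [0.582, 0.017, 0.041] [-0.25  0.75  0.3   1.8  -0.34  0.64 -1.23]
-174.5 0 [0.582, 0.017, 0.18] [-0.3   0.57  0.37  1.69 -0.24  0.93 -1.31]
-174.5 0 [0.5, 0.017, 0.25] [-0.35  0.37  0.38  1.81 -0.16  1.   -1.38]
-174.5 6 [0.582, 0.017, 0.041] [-0.26  0.8   0.32  1.71 -0.31  0.8  -1.26]
-174.5 6 [0.582, 0.017, 0.18] [-0.29  0.62  0.38  1.59 -0.23  1.08 -1.32]
-174.5 6 [0.5, 0.017, 0.25] [-0.35  0.42  0.39  1.73 -0.16  1.13 -1.37]
-174.5 -6 [0.582, 0.017, 0.041] [-0.23  0.72  0.25  1.9  -0.39  0.47 -1.18]
-174.5 -6 [0.582, 0.017, 0.18] [-0.3   0.52  0.35  1.78 -0.26  0.78 -1.29]
-174.5 -6 [0.5, 0.017, 0.25] [-0.35  0.31  0.37  1.89 -0.16  0.86 -1.38]
```

```bash
python3 - <<'E'
from h import *
H=dict(column_mid=.06,blue_end=.06,white_end=.06,seat_mid=.06,fixed_seat=.06,cup_mouth=.063)
pts={k:[] for k in H}
for i,p in enumerate([[.605,-.06,.17],[.53,-.06,.17]]):
    arm.move_to(p,quat(np.radians(-84.5)))
    arm.wait(.2)
    w=arm.get_image("wrist"); cv2.imwrite(f"pics/b{i}.png",w["color"])
    np.save(f"b{i}.npy",dict(w),allow_pickle=True)
    for l in H:
        a=arm.mark_of(l,w)
        if a:
            pts[l].append(ray(w,px(a[0]),True)); print(i,l,px(a[0]).round(1),round(a[0]["conf"],2),atz(w,px(a[0]),H[l]).round(4))
for l in H:
    if len(pts[l])>1:
        t=tri(pts[l]); print(l,t[0].round(4),np.round(t[1],1))
print(arm.sense()["time_s"])
E
```

```text
0 column_mid [293.4 117.1] 0.56 [0.582  0.0172 0.06  ]
0 blue_end [293.5  20.8] 0.75 [0.5735 0.1058 0.06  ]
0 white_end [293.7 215.1] 0.67 [ 0.5899 -0.0736  0.06  ]
0 fixed_seat [296.4 212.8] 0.72 [ 0.5922 -0.0711  0.06  ]
0 cup_mouth [294.2  27.7] 0.76 [0.575  0.0983 0.063 ]
1 column_mid [374.5 121.8] 0.56 [0.5794 0.0192 0.06  ]
1 blue_end [378.1  28.8] 0.98 [0.5743 0.1056 0.06  ]
1 white_end [370.9 219.4] 0.6 [ 0.5886 -0.0725  0.06  ]
1 seat_mid [376.8 126.3] 0.97 [0.5819 0.0155 0.06  ]
1 fixed_seat [374.6 221.3] 0.79 [ 0.5925 -0.0741  0.06  ]
1 cup_mouth [379.9  35.8] 0.82 [0.5759 0.0982 0.063 ]
column_mid [0.5814 0.0181 0.0505] [1.1 1.1]
blue_end [0.5737 0.1048 0.0629] [0.1 0.1]
white_end [ 0.5897 -0.0746  0.0554] [0.5 0.5]
fixed_seat [ 0.5922 -0.0723  0.061 ] [1.4 1.4]
cup_mouth [0.5753 0.0975 0.0659] [0.1 0.1]
3.95
```

View pics/b0.png

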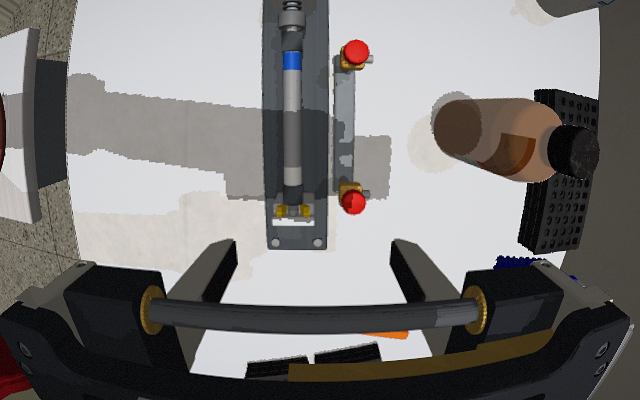

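View pics/b1.png

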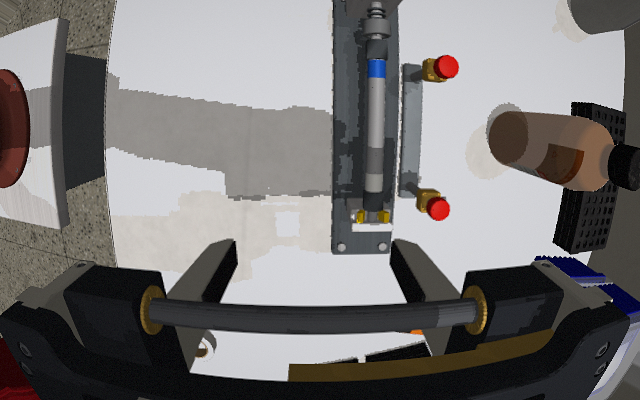

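Both views agree and the heights of about 0.06 match the text. I'll zoom in on the bands and rod edges to get the centre and axis exactly.

```bash
python3 - <<'E'
from h import *
a=cv2.imread("pics/b0.png")[0:260,255:385]; b=cv2.imread("pics/b1.png")[0:260,325:455]
im=np.hstack([cv2.resize(a,None,fx=2.3,fy=2.3,interpolation=0),cv2.resize(b,None,fx=2.3,fy=2.3,interpolation=0)])
cv2.imwrite("pics/bz.png",im); print(im.shape)
for n,c in (("b0",293),("b1",375)):
    I=cv2.imread(f"pics/{n}.png").astype(int)
    for r in range(40,215,3):
        print(n,r,I[r,c].tolist(),end=" ")
    print()
    for r in (90,100,110,120,130): print(r,I[r,c-16:c+16].mean(1).round().astype(int).tolist())
E
```

```text
(598, 598, 3)
b0 40 [78, 77, 72] b0 43 [78, 73, 71] b0 46 [77, 74, 70] b0 49 [66, 64, 61] b0 52 [193, 105, 62] b0 55 [198, 97, 40] b0 58 [198, 94, 40] b0 61 [198, 96, 43] b0 64 [199, 96, 39] b0 67 [198, 95, 38] b0 70 [160, 157, 159] b0 73 [158, 158, 159] b0 76 [159, 160, 162] b0 79 [159, 159, 161] b0 82 [160, 160, 160] b0 85 [160, 158, 160] b0 88 [159, 160, 162] b0 91 [161, 161, 163] b0 94 [161, 160, 163] b0 97 [160, 163, 164] b0 100 [164, 164, 165] b0 103 [160, 163, 163] b0 106 [161, 160, 163] b0 109 [163, 164, 165] b0 112 [109, 109, 109] b0 115 [101, 99, 99] b0 118 [99, 99, 99] b0 121 [99, 98, 98] b0 124 [99, 100, 101] b0 127 [98, 96, 99] b0 130 [98, 99, 100] b0 133 [100, 99, 102] b0 136 [100, 100, 101] b0 139 [101, 100, 102] b0 142 [101, 100, 101] b0 145 [101, 101, 103] b0 148 [103, 104, 105] b0 151 [102, 101, 103] b0 154 [100, 99, 101] b0 157 [101, 100, 101] b0 160 [101, 100, 102] b0 163 [99, 99, 101] b0 166 [101, 100, 101] b0 169 [143, 148, 150] b0 172 [144, 151, 151] b0 175 [142, 148, 149] b0 178 [143, 149, 150] b0 181 [143, 149, 149] b0 184 [142, 147, 147] b0 187 [47, 46, 43] 
[... 2212 characters left out ...]
2, 62, 85, 100, 109, 122, 131, 139, 147, 157, 165, 167, 159, 154, 148, 142, 128, 113, 97, 82, 82, 73, 76, 72]
100 [42, 45, 42, 43, 51, 52, 55, 52, 55, 62, 91, 104, 115, 124, 132, 143, 150, 160, 164, 165, 158, 151, 147, 140, 126, 110, 77, 79, 81, 85, 87, 86]
110 [43, 41, 44, 42, 47, 54, 56, 53, 52, 73, 89, 105, 118, 126, 134, 144, 151, 159, 165, 163, 157, 148, 147, 139, 123, 97, 79, 83, 83, 86, 88, 86]
120 [43, 42, 44, 40, 40, 51, 56, 51, 57, 75, 97, 108, 119, 130, 138, 147, 154, 160, 164, 161, 155, 149, 143, 134, 122, 121, 80, 81, 81, 84, 85, 86]
130 [41, 42, 43, 43, 53, 55, 55, 53, 54, 81, 103, 112, 123, 133, 141, 149, 155, 162, 163, 159, 155, 147, 143, 129, 113, 90, 82, 82, 82, 87, 86, 84]
```

View pics/bz.png

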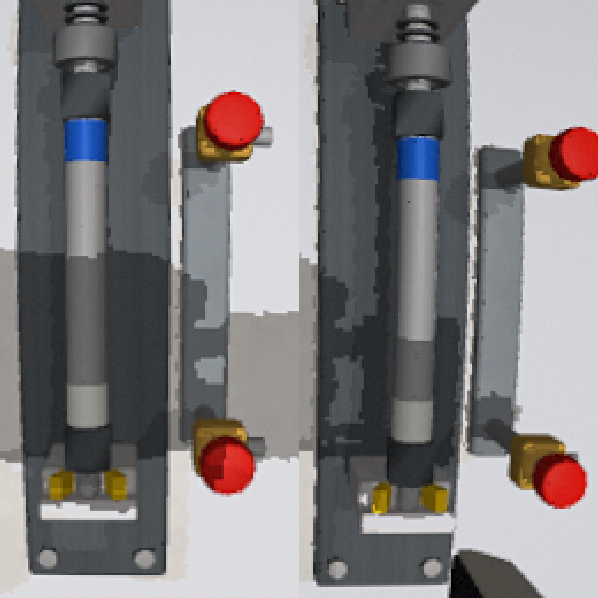

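```bash
python3 - <<'E'
from h import *
P=[np.load(f"b{i}.npy",allow_pickle=True).item() for i in (0,1)]
E=[[(292.5,69),(291.8,167.7)],[(377,78),(374.6,173)]]
# edges by subpixel: gradient centre per row
for i,(p,e) in enumerate(zip(P,E)):
    pts=[]
    for u in e:
        a=atz(p,u,.06); b=atz(p,u,.068); pts.append((a,b)); print(i,a.round(4),b.round(4))
    print(" mid axis",((pts[0][0]+pts[1][0])/2).round(4),"mid top",((pts[0][1]+pts[1][1])/2).round(4),"len",np.linalg.norm(pts[0][1]-pts[1][1]), "yaw",np.degrees(np.arctan2(*(pts[0][0]-pts[1][0])[[1,0]])))
for j in (0,1): t=tri([ray(P[i],E[i][j],True) for i in (0,1)]); print(t)
E
```

```text
0 [0.5771 0.0604 0.06  ] [0.5778 0.0593 0.068 ]
0 [ 0.5845 -0.0286  0.06  ] [ 0.5849 -0.0271  0.068 ]
 mid axis [0.5808 0.0159 0.06  ] mid top [0.5813 0.0161 0.068 ] len 0.08671342020350221 yaw 94.72591037989218
1 [0.5773 0.0591 0.06  ] [0.5758 0.058  0.068 ]
1 [ 0.5855 -0.0274  0.06  ] [ 0.5837 -0.026   0.068 ]
 mid axis [0.5814 0.0159 0.06  ] mid top [0.5797 0.016  0.068 ] len 0.08437864073047685 yaw 95.37491483128207
(array([0.57720871, 0.05966323, 0.06072219]), [np.float64(0.6421505874170395), np.float64(0.6421505874170017)])
(array([ 0.58467545, -0.02732269,  0.06374216]), [np.float64(0.5649077002987466), np.float64(0.5649077002987533)])
```

```bash
cat >> h.py <<'E'
YAW=np.radians(95.2); O=np.array([.5812,.0160,0.])   # holder frame estimate
U=np.array([np.cos(YAW),np.sin(YAW),0]); V=np.array([-np.sin(YAW),np.cos(YAW),0]); Z=np.array([0,0,1.])
def tool(cx,cz,pitch_deg,side,d=0.,h=0.,lat=0.,o=None):
    """side=-1: tool z toward seat (original); +1 toward cup (flipped). pitch raises seat end. (cx,cz) column centre in holder frame (m).
    d: grasp point offset along tool z from column centre; h: grasp point offset along -tool x (column centre is h deeper)"""
    o=O if o is None else o
    yaw=YAW+(np.pi if side<0 else 0); ph=np.radians(pitch_deg)
    q=quat(yaw, ph if side<0 else -ph)
    M=R.from_quat(q).as_matrix()
    c=o+U*cx+V*lat+Z*cz
    return c+d*M[:,2]-(0.019+h)*M[:,0], q
def S(t=""):
    s=arm.sense(); F=s["ft_force"]; T=s["wrist_torque"]
    print(t,"t",round(s["time_s"],2),"p",s["position"].round(4),"F u,v,z",np.round([F@U,F@V,F[2]],1),"T",np.round([T@U,T@V,T[2]],2),"gap",round(s["finger_gap"],4)); return s
E
python3 - <<'E'
from h import *
P=np.load("b0.npy",allow_pickle=True).item()
print("bottle base approx",atz(P,(455,125),0).round(3))
arm.set_gripper(.05,5)
p,q=tool(0,.18,0,-1); arm.move_to(p,q); S("above")
p,q=tool(0,.06,0,-1); print(arm.move_linear(p,vel=.1,stop_force=8)); S("down"); print(p)
w=arm.get_image("wrist"); cv2.imwrite("pics/c.png",w["color"])
E
```

```text
bottle base approx [0.763 0.032 0.   ]
above t 5.28 p [0.5815 0.0173 0.199 ] F u,v,z [-1.1 -0.  -0.6] T [0.04 0.07 0.04] gap 0.0501
False
down t 6.62 p [0.5817 0.016  0.0797] F u,v,z [ 0.4 -0.4  1. ] T [-0.02 -0.02 -0.02] gap 0.0501
[0.5812 0.016  0.079 ]
```

View pics/c.png

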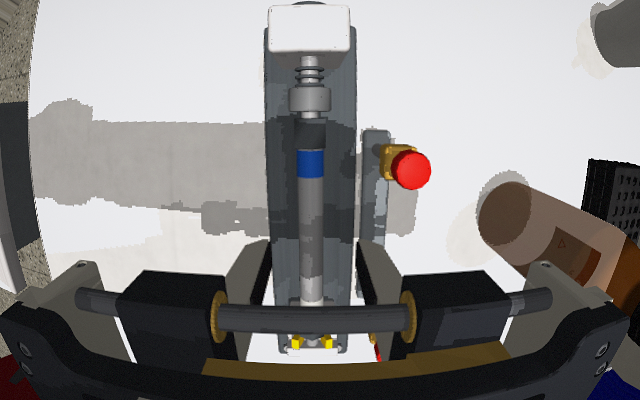

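```bash
sed -i 's/c+d\*M\[:,2\]-(0.019+h)\*M\[:,0\]/c+d*M[:,2]+(0.019-h)*M[:,0]/' h.py
python3 - <<'E'
from h import *
p,q=tool(0,.06,0,-1); print(p); print(arm.move_linear(p,vel=.06,stop_force=8)); S("down")
w=arm.get_image("wrist"); cv2.imwrite("pics/d.png",w["color"]); np.save("d.npy",dict(w),allow_pickle=True)
print([(px(a).round(1),atz(w,px(a),.06).round(4)) for a in arm.mark_of("blue_end",w)[:1]])
print("still t",arm.sense()["time_s"])
E
```

```text
[0.5812 0.016  0.041 ]
False
down t 7.46 p [0.5814 0.016  0.041 ] F u,v,z [ 0.4 -0.1  0.9] T [-0.02 -0.01 -0.02] gap 0.05
[(array([382.4, 236.5]), array([0.6162, 0.0376, 0.06  ]))]
still t 7.5583
```

View pics/d.png

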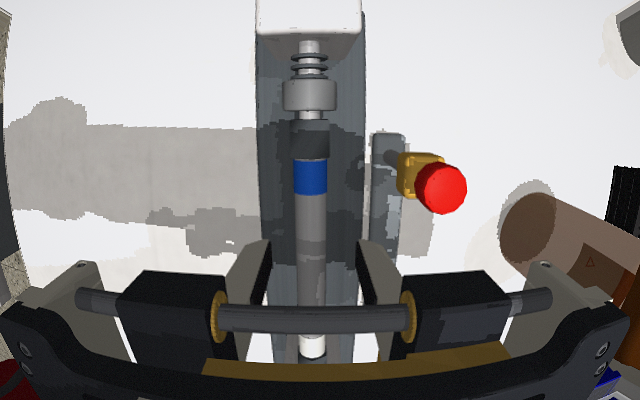

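```bash
python3 - <<'E'
from h import *
w=np.load("d.npy",allow_pickle=True).item(); I=w["color"].astype(int)
print([(r,I[r,310].tolist()) for r in list(range(154,164,1))+list(range(190,200))])
print([(r,I[r,312].tolist()) for r in range(330,364,2)])
for u in [(310.3,194.5),(310.3,160),(312,357.5)]:
    x=atz(w,u,.068); print(u,x.round(4),"along U",((x-O)@U).round(4),"V",((atz(w,u,.06)-O)@V).round(4))
E
```

```text
[(154, [63, 60, 57]), (155, [62, 59, 57]), (156, [62, 60, 57]), (157, [60, 57, 52]), (158, [55, 53, 52]), (159, [69, 69, 69]), (160, [97, 92, 89]), (161, [130, 87, 73]), (162, [145, 66, 24]), (163, [144, 69, 28]), (190, [141, 64, 21]), (191, [142, 64, 21]), (192, [143, 65, 25]), (193, [140, 62, 18]), (194, [141, 67, 29]), (195, [135, 84, 61]), (196, [120, 120, 120]), (197, [118, 118, 118]), (198, [117, 116, 117]), (199, [120, 119, 119])]
[(330, [70, 64, 64]), (332, [66, 61, 59]), (334, [100, 98, 98]), (336, [162, 161, 163]), (338, [165, 164, 165]), (340, [242, 240, 239]), (342, [239, 237, 236]), (344, [239, 236, 236]), (346, [239, 236, 237]), (348, [238, 235, 235]), (350, [239, 236, 236]), (352, [239, 237, 236]), (354, [238, 236, 236]), (356, [242, 240, 239]), (358, [99, 97, 96]), (360, [37, 34, 33]), (362, [92, 89, 83])]
(310.3, 194.5) [0.5765 0.0589 0.068 ] along U 0.0432 V 0.0009
(310.3, 160) [0.5751 0.0751 0.068 ] along U 0.0594 V 0.0008
(312, 357.5) [ 0.5862 -0.0434  0.068 ] along U -0.0596 V 0.0004
```

The bands now measure +43 mm and −59.6 mm from my assumed centre, so the centring is good to under 1 mm. I'll grip gently first.

```bash
python3 - <<'E'
from h import *
S()
arm.set_gripper(.0,6); arm.wait(.2); S("grip6")
E
```

```text
t 7.56 p [0.5816 0.016  0.0414] F u,v,z [ 0.2  0.6 -0.1] T [-0.01 -0.02  0.04] gap 0.0499
grip6 t 8.4 p [0.5802 0.0159 0.0409] F u,v,z [1.  4.2 2.4] T [ 0.68 -0.01  0.01] gap 0.0158
```

```bash
python3 - <<'E'
from h import *
p,q=tool(0,.06,0,-1,lat=.0012); arm.move_linear(p,vel=.02); arm.wait(.3); S("lat1.2")
E
```

```text
lat1.2 t 8.95 p [0.5802 0.0159 0.041 ] F u,v,z [1.1 0.3 0.3] T [ 0.2  -0.01 -0.01] gap 0.0154
```

```bash
echo 'O=O+0.0012*V' >> h.py
python3 - <<'E'
from h import *
arm.set_gripper(.0,40); arm.wait(.1); S("grip40")
t=np.radians
def go(x,z,ph,v,side=-1,sf=15):
    p,q=tool(x,z,ph,side); r=arm.move_linear(p,vel=v,rotation=q,stop_force=sf); S(f"{ph} stop={r}"); return r
for ph in (3,8):
    c=(.09-.09*np.cos(t(ph)),.06+.09*np.sin(t(ph)))
    if go(c[0],c[1],ph,.03): break
else:
    k=.026
    if not go(c[0]-k*np.cos(t(8)),c[1]+k*np.sin(t(8)),8,.04):
        go(-.026,.20,8,.15)
w=arm.get_image("wrist"); cv2.imwrite("pics/e.png",w["color"])
E
```

```text
grip40 t 9.27 p [0.5803 0.0159 0.041 ] F u,v,z [-0.1  0.9 -0.9] T [0.07 0.03 0.06] gap 0.0149
3 stop=False t 9.57 p [0.5803 0.0148 0.0458] F u,v,z [-0.6  1.6 -0.7] T [ 0.08 -0.03  0.08] gap 0.0151
8 stop=False t 9.99 p [0.5804 0.0115 0.0541] F u,v,z [-5.6 -0.2  0.8] T [0.08 0.81 0.01] gap 0.015
8 stop=False t 10.79 p [ 0.5824 -0.0109  0.0572] F u,v,z [ 0.3 -0.  -3. ] T [-0.04 -0.21  0.01] gap 0.0147
8 stop=False t 11.77 p [ 0.5817 -0.0125  0.1802] F u,v,z [ 0.6  0.3 -1.9] T [-0.01 -0.21 -0.01] gap 0.0146
```

View pics/e.png

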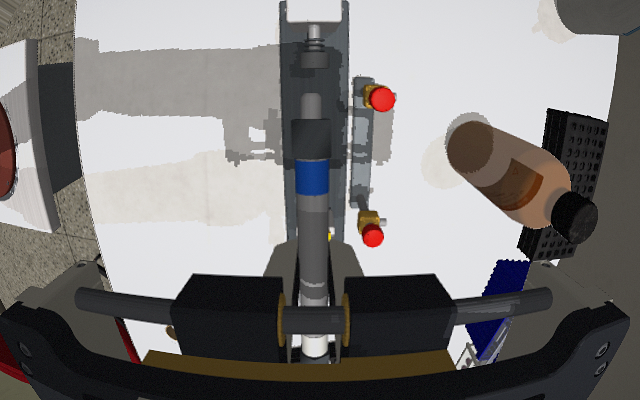

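The column is out and held the same way as before: the blue band is still at rows 160–195. Now for the flip, up high.

```bash
python3 - <<'E'
from h import *
p,_=tool(-.03,.25,0,-1)
qm=quat(YAW+np.pi-np.pi/2)
arm.move_to(p,qm); S("mid")
p,q=tool(-.03,.21,0,1); print(arm.ik(p,q))
arm.move_to(p,q); s=S("flipped"); print(s["joints"].round(2), (s["position"]-p).round(4))
for a in ((-.03,.10,8),(-.02,.075,8),(0.003,.06,0)):
    r=arm.ik(*tool(*a,1)); print(None if r is None else np.round(r,2))
w=arm.get_image("wrist"); cv2.imwrite("pics/f.png",w["color"]); np.save("f.npy",dict(w),allow_pickle=True)
w=arm.get_image("side"); cv2.imwrite("pics/fs.png",w["color"][100:300,220:460])
E
```

```text
mid t 12.91 p [ 0.5823 -0.0137  0.2303] F u,v,z [ 0.4  0.8 -1.8] T [ 0.13 -0.09  0.  ] gap 0.0152
[-0.51822899  0.6735424   0.86809282  1.67861588 -0.57549839  1.06455414
 -2.5189686 ]
flipped t 14.07 p [ 0.5828 -0.0138  0.1909] F u,v,z [-0.9 -0.2 -2.1] T [ 0.04 -0.16  0.08] gap 0.0152
[-0.52  0.67  0.87  1.68 -0.58  1.06 -2.52] [ 0.      0.0001 -0.0001]
[-0.57  0.83  0.83  1.8  -0.64  0.79 -2.51]
[-0.57  0.86  0.8   1.81 -0.67  0.75 -2.51]
[-0.49  0.85  0.71  1.82 -0.77  0.78 -2.42]
```

View pics/f.png

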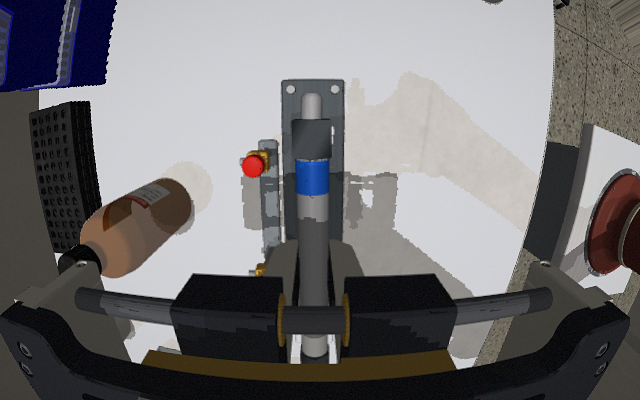

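View pics/fs.png

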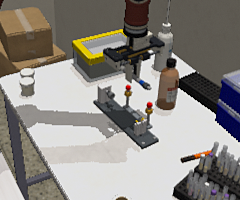

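Flip done: the blue end is now on the seat side. Next is the tilted entry into the cup, watching the force.

```bash
cat >> h.py <<'E'
def tip(tx,tz,ph):   # column centre for white tip at (tx,tz), seat end raised by ph
    a=np.radians(ph); return tx-.09*np.cos(a), tz+.09*np.sin(a)
def gt(tx,tz,ph,v,sf=None,lat=0.):
    c=tip(tx,tz,ph); p,q=tool(c[0],c[1],ph,1,lat=lat); r=arm.move_linear(p,vel=v,rotation=q,stop_force=sf)
    s=S(f"tip {tx:.3f} {tz:.3f} {ph} stop={r}"); print("   err u,v,z mm",(np.array([(s['position']-p)@a for a in (U,V,Z)])*1000).round(1)); return r
E
python3 - <<'E'
from h import *
gt(.060,.120,8,.1)
gt(.060,.0655,8,.08,8)
w=arm.get_image("wrist"); cv2.imwrite("pics/g.png",w["color"])
w=arm.get_image("side"); cv2.imwrite("pics/gs.png",cv2.resize(w["color"][150:270,280:420],None,fx=4,fy=4))
w=arm.get_image("scene"); cv2.imwrite("pics/gc.png",cv2.resize(w["color"][140:260,280:420],None,fx=4,fy=4))
E
```

```text
tip 0.060 0.120 8 stop=False t 15.1 p [ 0.5834 -0.0164  0.1145] F u,v,z [-0.5 -0.4 -1.4] T [ 0.01 -0.33  0.07] gap 0.0148
   err u,v,z mm [-0.7 -0.5  0.8]
tip 0.060 0.066 8 stop=False t 15.93 p [ 0.5832 -0.0161  0.0595] F u,v,z [-1.6 -0.3 -2.9] T [ 0.   -0.32 -0.03] gap 0.0152
   err u,v,z mm [-0.3 -0.3  0.2]
```

View pics/g.png

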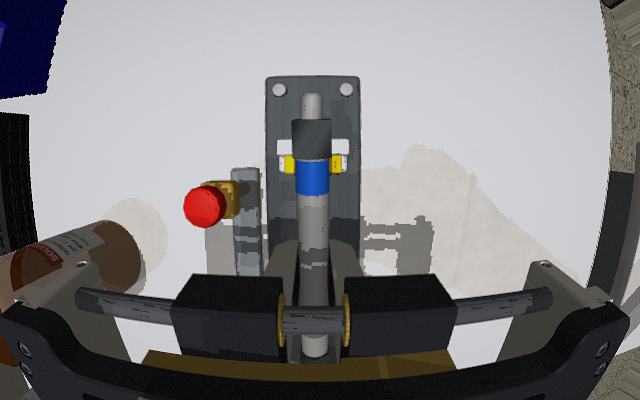

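View pics/gs.png

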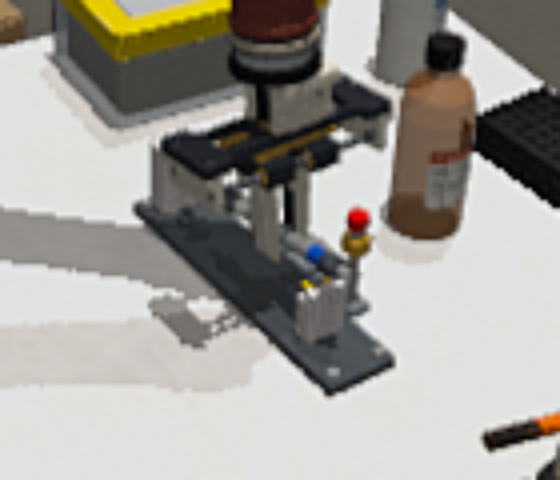

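```bash
python3 - <<'E'
from h import *
if not gt(.074,.0634,8,.04,4):
    arm.wait(.2); S("settled")
    for tx in (.080,.083,.086):
        r=gt(tx,.062+(.084-tx)*.14,8,.03,8); arm.wait(.15); S("  settled")
        if r: break
E
```

```text
tip 0.074 0.063 8 stop=False t 16.58 p [ 0.5816 -0.0014  0.057 ] F u,v,z [-0.7  0.5 -2. ] T [ 0.02 -0.34  0.02] gap 0.0147
   err u,v,z mm [ 0.4 -0.  -0.1]
settled t 16.78 p [ 0.5816 -0.0022  0.0572] F u,v,z [ 0.4  0.5 -2.2] T [ 0.04 -0.38 -0.03] gap 0.0151
tip 0.080 0.063 8 stop=False t 17.13 p [0.581  0.0047 0.0561] F u,v,z [-0.6 -0.4 -2.1] T [ 0.01 -0.33  0.01] gap 0.0151
   err u,v,z mm [ 0.5 -0.  -0.2]
  settled t 17.28 p [0.5811 0.0041 0.0563] F u,v,z [ 0.2 -0.7 -2.2] T [ 0.02 -0.37 -0.02] gap 0.0149
tip 0.083 0.062 8 stop=False t 17.53 p [0.5808 0.0076 0.0557] F u,v,z [-0.4 -0.5 -2.7] T [ 0.02 -0.36 -0.01] gap 0.0149
   err u,v,z mm [ 0.4 -0.  -0.1]
  settled t 17.68 p [0.5808 0.0071 0.0559] F u,v,z [ 0.3  0.4 -0.4] T [ 0.01 -0.37  0.05] gap 0.0145
tip 0.086 0.062 8 stop=False t 17.93 p [0.5807 0.0084 0.0559] F u,v,z [-2.8  1.1 -1.7] T [0.06 0.41 0.02] gap 0.0149
   err u,v,z mm [-1.7 -0.1  0.5]
  settled t 18.08 p [0.5807 0.0086 0.0558] F u,v,z [-4.8 -0.1 -1.5] T [0.07 0.55 0.02] gap 0.015
```

Contact came at a tip position of about 84 mm. That is the empty cup's floor, not its rim at 76 mm, so the nose is inside. Now I'll press the cup back.

```bash
python3 - <<'E'
from h import *
for tx in (.090,.0945):
    if gt(tx,.0615,8,.03,9): break
arm.wait(.2); S(" settled")
w=arm.get_image("wrist"); cv2.imwrite("pics/i.png",w["color"])
E
```

```text
tip 0.090 0.061 8 stop=False t 18.37 p [0.5804 0.0128 0.0556] F u,v,z [-5.9  0.4 -0.9] T [0.09 0.81 0.02] gap 0.0152
   err u,v,z mm [-1.3 -0.1  0.4]
tip 0.095 0.061 8 stop=False t 18.67 p [0.58   0.0165 0.0557] F u,v,z [-6.5  0.2 -0.8] T [0.12 1.1  0.02] gap 0.0152
   err u,v,z mm [-2.2 -0.   0.5]
 settled t 18.87 p [0.58   0.0162 0.0558] F u,v,z [-7.1 -0.  -1. ] T [0.14 1.08 0.01] gap 0.015
```

View pics/i.png

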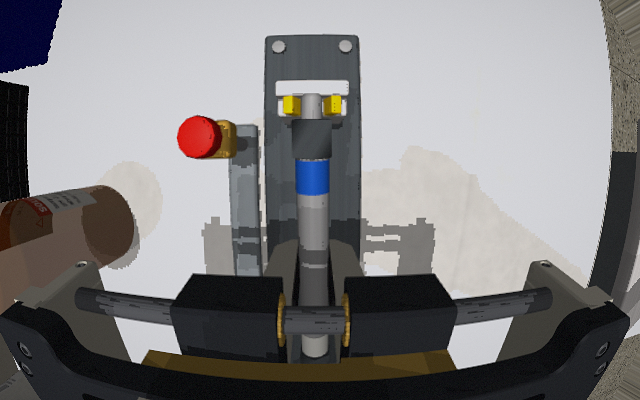

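```bash
python3 - <<'E'
from h import *
for ph,tz in ((5,.061),(2.5,.0605),(1,.0602),(0,.0602)):
    if gt(.0943,tz,ph,.03,9): break
arm.wait(.2); S(" settled")
w=arm.get_image("wrist"); cv2.imwrite("pics/j.png",w["color"]); np.save("j.npy",dict(w),allow_pickle=True)
E
```

```text
tip 0.094 0.061 5 stop=False t 19.24 p [0.58   0.0158 0.0505] F u,v,z [-5.6  0.9 -1.8] T [0.12 1.03 0.03] gap 0.015
   err u,v,z mm [-3.1  0.   0.6]
tip 0.094 0.060 2.5 stop=False t 19.54 p [0.58   0.0163 0.046 ] F u,v,z [-6.6  1.2 -1.1] T [0.16 1.1  0.05] gap 0.0147
   err u,v,z mm [-3.1 -0.   0.5]
tip 0.094 0.060 1 stop=False t 19.79 p [0.58   0.0168 0.0432] F u,v,z [-6.9  0.9 -1.1] T [0.17 1.1  0.11] gap 0.0152
   err u,v,z mm [-3.1 -0.1  0.5]
tip 0.094 0.060 0 stop=False t 20.04 p [0.5801 0.0172 0.0417] F u,v,z [-5.8  1.4 -2. ] T [0.15 1.02 0.02] gap 0.0149
   err u,v,z mm [-3.  -0.2  0.5]
 settled t 20.24 p [0.5801 0.0175 0.0416] F u,v,z [-6.5  0.5 -0.7] T [0.08 1.19 0.05] gap 0.0149
```

View pics/j.png

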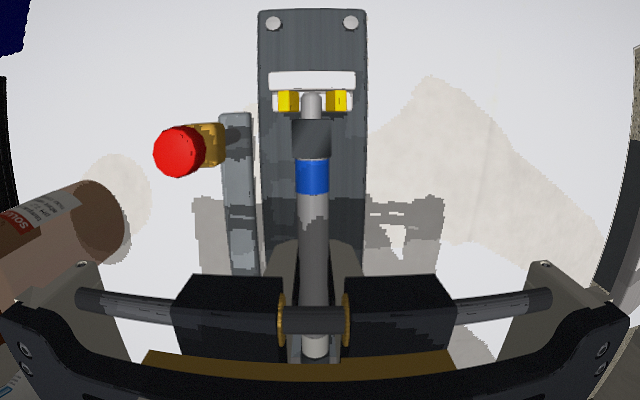

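The blue nose is level in the slot between the yellow cheeks, at about (312,97), with a small gap to the back plate. I'll ease back until the plate takes the spring load, then release.

```bash
python3 - <<'E'
from h import *
gt(.0930,.0596,0,.02); arm.wait(.15); S()
gt(.0915,.0596,0,.02); arm.wait(.15); S()
gt(.0905,.0596,0,.02); arm.wait(.2); S()
E
```

```text
tip 0.093 0.060 0 stop=False t 20.54 p [0.5803 0.0167 0.0413] F u,v,z [-5.9  1.2  1.1] T [0.25 1.06 0.02] gap 0.0145
   err u,v,z mm [-2.2 -0.4  0.7]
 t 20.69 p [0.5803 0.0167 0.0413] F u,v,z [-6.5  0.7  1.6] T [0.24 0.99 0.06] gap 0.0149
tip 0.091 0.060 0 stop=False t 20.94 p [0.5804 0.0162 0.0413] F u,v,z [-5.   1.   2.1] T [0.24 0.88 0.03] gap 0.0148
   err u,v,z mm [-1.2 -0.4  0.7]
 t 21.09 p [0.5804 0.0162 0.0413] F u,v,z [-5.5  1.   2.5] T [0.24 0.91 0.06] gap 0.0149
tip 0.090 0.060 0 stop=False t 21.34 p [0.5803 0.0162 0.0412] F u,v,z [-4.5  1.   5.9] T [ 0.33  0.66 -0.03] gap 0.0149
   err u,v,z mm [-0.3 -0.4  0.6]
 t 21.54 p [0.5804 0.0162 0.0412] F u,v,z [-3.9  1.2  4.6] T [0.33 0.67 0.05] gap 0.0153
```

```bash
python3 - <<'E'
from h import *
gt(.0895,.0598,0,.02); 
arm.set_gripper(.03,5); arm.wait(.2); S("open")
w=arm.get_image("wrist"); cv2.imwrite("pics/k0.png",w["color"])
arm.set_gripper(.05)
p=arm.sense()["position"]
arm.move_linear(p+[0,0,.14],vel=.12,stop_force=8); S("up")
c=p+np.array([-.02,0,.14])+U*.06   # camera lies on the seat side (-U)
arm.move_linear(c,vel=.15)
w=arm.get_image("wrist"); cv2.imwrite("pics/k1.png",w["color"]); np.save("k1.npy",dict(w),allow_pickle=True)
for l,h in dict(column_mid=.06,blue_end=.06,white_end=.06,seat_mid=.06,fixed_seat=.06,cup_mouth=.063).items():
    for a in arm.mark_of(l,w)[:1]:
        x=atz(w,px(a),h)-O; print(l,px(a).round(1),round(a["conf"],2),"u,v mm",(x@U*1000).round(1),(x@V*1000).round(1))
E
```

```text
tip 0.089 0.060 0 stop=False t 21.79 p [0.5804 0.0161 0.0412] F u,v,z [-2.   1.7  5.5] T [0.34 0.37 0.07] gap 0.0149
   err u,v,z mm [ 0.7 -0.4  0.4]
open t 22.49 p [0.58   0.0155 0.0408] F u,v,z [-0.7  0.4 -0.1] T [ 0.06 -0.18 -0.04] gap 0.0298
up t 24.43 p [0.5795 0.0156 0.18  ] F u,v,z [0.3 0.3 0.6] T [ 0.06 -0.17  0.03] gap 0.0498
column_mid [290.2 134.8] 0.88 u,v mm -0.3 -1.9
blue_end [292.   41.5] 0.85 u,v mm -88.3 0.2
white_end [294.6 227.5] 0.93 u,v mm 90.8 0.7
seat_mid [293.8 134.5] 0.79 u,v mm -0.6 1.5
fixed_seat [293.5  36. ] 0.78 u,v mm -93.7 1.6
cup_mouth [293.7 222.3] 0.87 u,v mm 84.2 0.1
```

View pics/k1.png

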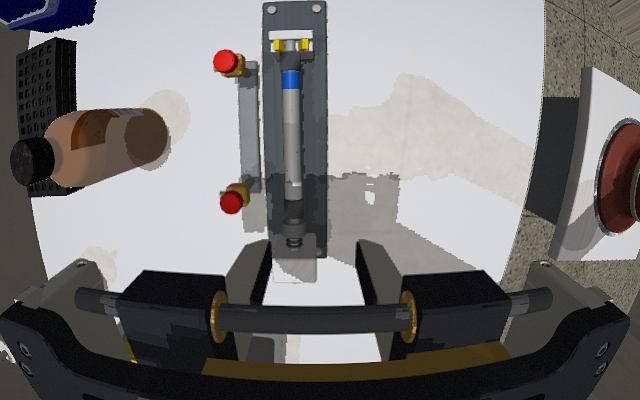

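```bash
python3 - <<'E'
from h import *
w=np.load("k1.npy",allow_pickle=True).item(); I=w["color"]
cv2.imwrite("pics/kz.png",np.hstack([cv2.resize(I[20:120,245:345],None,fx=4,fy=4,interpolation=0),cv2.resize(I[160:260,245:345],None,fx=4,fy=4,interpolation=0)]))
c=291; J=I.astype(int)
print([(r,J[r,c].tolist()) for r in range(66,94,2)]); print([(r,J[r,293].tolist()) for r in range(170,222,2)])
# second view for height
p=arm.sense()["position"]; arm.move_linear(p+[-.06,0,0],vel=.15)
v=arm.get_image("wrist"); cv2.imwrite("pics/k2.png",v["color"])
for l in ("column_mid","blue_end","white_end","fixed_seat","cup_mouth"):
    a=arm.mark_of(l,w) if False else None
    b=arm.mark_of(l,v)[:1]
    if b: 
        x=atz(v,px(b[0]),.06)-O; print(l,px(b[0]).round(1),"u,v",(x@U*1000).round(1),(x@V*1000).round(1))
        k={"column_mid":(290.2,134.8),"blue_end":(292,41.5),"white_end":(294.6,227.5),"fixed_seat":(293.5,36),"cup_mouth":(293.7,222.3)}[l]
        t=tri([ray(w,k,True),ray(v,px(b[0]),True)]); print("   z",t[0].round(4),np.round(t[1],1))
s=arm.get_image("side"); cv2.imwrite("pics/ks.png",cv2.resize(s["color"][160:260,290:410],None,fx=5,fy=5))
print(arm.sense()["time_s"])
E
```

```text
[(66, [76, 71, 68]), (68, [71, 67, 64]), (70, [100, 105, 109]), (72, [199, 102, 50]), (74, [198, 98, 43]), (76, [198, 98, 42]), (78, [201, 101, 46]), (80, [201, 99, 43]), (82, [201, 100, 41]), (84, [202, 101, 46]), (86, [205, 103, 47]), (88, [171, 87, 47]), (90, [159, 159, 162]), (92, [160, 160, 161])]
[(170, [143, 141, 143]), (172, [142, 141, 143]), (174, [143, 143, 142]), (176, [142, 143, 144]), (178, [143, 144, 143]), (180, [143, 143, 146]), (182, [164, 167, 170]), (184, [214, 222, 222]), (186, [134, 139, 140]), (188, [117, 121, 122]), (190, [117, 120, 121]), (192, [116, 121, 122]), (194, [116, 119, 120]), (196, [116, 121, 120]), (198, [121, 124, 126]), (200, [66, 67, 67]), (202, [51, 48, 46]), (204, [52, 49, 46]), (206, [52, 49, 49]), (208, [52, 50, 45]), (210, [49, 45, 45]), (212, [50, 47, 46]), (214, [53, 51, 48]), (216, [51, 50, 47]), (218, [46, 45, 42]), (220, [98, 97, 99])]
column_mid [229.4 130.5] u,v -0.3 -1.4
   z [0.5821 0.0159 0.0575] [0. 0.]
blue_end [229.9  39.2] u,v -88.7 0.0
   z [ 0.5877 -0.0721  0.0609] [0.2 0.2]
white_end [236.  220.3] u,v 89.4 -0.1
   z [0.5709 0.1037 0.0651] [0.6 0.6]
fixed_seat [229.2  38.3] u,v -89.7 -0.7
   z [ 0.5858 -0.0728  0.0709] [2. 2.]
cup_mouth [236.3 217.4] u,v 86.3 0.4
   z [0.5724 0.1024 0.0572] [0.4 0.4]
26.2583
```

View pics/kz.png

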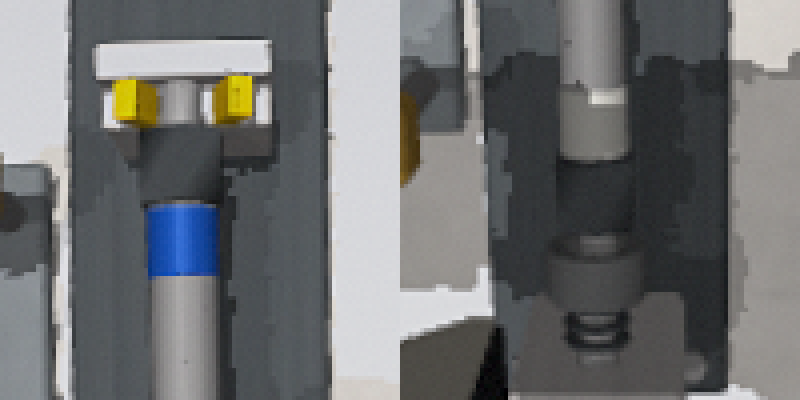

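View pics/ks.png

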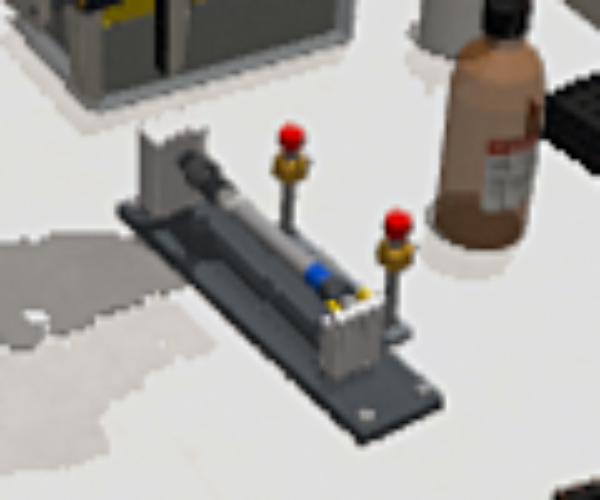

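The zoomed view shows the blue nose between the cheeks against the back plate and the white nose inside the cup, with the column level. The gripper is clear, so I'm handing in.

```bash
python3 - <<'E'
from h import *
S(); print(arm.close_job())
E
```

```text
t 26.26 p [0.4953 0.0742 0.1808] F u,v,z [ 0.3 -0.2 -0.1] T [ 0.04 -0.16 -0.02] gap 0.05
the job is handed in; nothing more can be done
None
```

The column is back in the holder, reversed: the blue-banded end sits in the fixed seat and the white-banded end in the spring cup. I handed the job in at 26.3 s of the 51 s allowed. No verdict was reported.

I gripped it at mid-rod, tilted the seat end up 8°, drew it out of the cup and lifted it clear. Then I turned it end for end above the valve posts. To put it back, I entered the cup tilted and pressed it back about 2 mm past normal. I lowered the blue end into its slot, eased back until the back plate took the spring load, and let go.

**Final position:** in the last wrist views the column's centre is within about 2 mm of the seat's middle. The blue tip is 88–89 mm and the white tip 89–91 mm from the middle (90 mm expected). The zoomed picture shows the blue nose against the back plate between the cheeks. I judged from it that the white nose is about 8 mm inside the cup.

**Forces:** wrist readings stayed at or below about 7 N along the column and 6 N vertically.

**Surroundings:** I saw no contact with the posts or the bottle. I did not re-measure the bottle, the cups or the tape roll; the arm did not go near them.

**Disagreements:**
- One early network reading placed the blue end on a valve knob, and I ignored it.
- The seat position read 4 mm too far out in one final view, and its triangulated height was 71 mm instead of 60 mm.
- The other triangulated heights ranged from 57 to 65 mm.

The force readings and the zoomed picture fit a seated column.

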